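Slide the detector up to the aperture plate

ROBOT

A 6-joint arm with a two-finger parallel gripper is mounted at the origin on the work surface. World frame = base frame: x ahead of the robot, y to its left, z up, the work surface at z = 0. Lengths are in mm, angles in rad, forces in N, time in s.
With the tool pointing down it reaches from about 350 to 975 mm from the base axis. Payload 7.1 kg.
Tool frame: the origin (TCP) lies at the very end of the fingers, on their centre line; the grasp point (between the pads) lies ctrl.hold_point_z behind it (ctrl.hold_point_z is the distance from the TCP to the grasp point, in mm); z points along the fingers, y is the line along which they close (so a half turn about z gives the same grasp; the last joint's range is limited). The gripper opens to 88 mm and grips with 3 to 60 N. Pads are 20 mm wide; open, the fingers measure 115 mm over their backs; the gripper's body (75 mm by 178 mm) begins 61 mm behind the grasp point.
Start: joints at [1.259, 0.423, 1.63, -0, 1.089, -0.019], TCP at [180.365, 598.392, 222.675] pointing down, gripper open.
Joint ranges: [-3, 3], [-0.9, 2.11], [0.09, 2.58], [-1.31, 4.45], [0.11, 2.69], [-2.54, 2.54]. Speed limits (rad/s): [2.39, 2.39, 3.01, 3.14, 3.14, 3.14].

INTERFACE

Orientations are given as a rotation vector (axis times angle).
In Python, from workcell import ctrl gives the robot as it stands. The module is installed in compiled form; this text tells all that it offers.
- The arm moves only by the shell command python3 -m creep 'ROWS'. ROWS is JSON, a list of rows, each an object with "translation": the shift along the tool's x, y, z in mm, a list of three; "angular": the turn, a rotation vector about the tool's x, y, z in rad, a list of three; "jaw": the opening, from 0 (shut) to 1 (fully open). A call has exactly 8 rows; each row is the pose to reach, as a shift and turn from the pose commanded when the call began, along the tool's axes at that moment; what a row does not reach only later rows make up. A row lasts 1/8 s, in which the tool goes at most 62.5 mm and 10.7 degrees, less where a joint would pass 70% of its speed; a pose out of reach is approached as far as the arm can. A call with a gripper value outside its range is refused whole. The fingers move at their own pace and stop on an object; the grip force is fixed at half the most. Time passes only in rows, so rows that repeat a pose let the fingers close, or fill a call up. It gives the time, the measured TCP pose, the force, the opening and the grip force at its end, in the units of the state.
- ctrl.get_obs(): the state, without advancing time (a new reading comes with each control period).
- ctrl.get_image(name): name is "scene" or "top" or "wrist"; returns the picture (480x640x3 uint8, red, green, blue); there is no depth.
- ctrl.camera_info(name): a dict with "camera_matrix" (3x3 intrinsics, pixels), "distortion" ([k1, k2, p1, p2, k3] as OpenCV has them; the pictures are not rectified), "world_from_camera" (4x4, takes a point from camera to world coordinates). Camera axes: x right, y up, looking along -z (the intrinsics and any distortion apply to the point x, -y, -z); pixel columns grow to the right and rows downward; lengths in mm; the calibration is good to about 2 mm. A picture is of the moment at which its call begins: read the wrist's pose just before it. camera_info takes no time and is no camera call; for the wrist camera it gives the pose at the moment of the call.
- ctrl.close_job(): hands the job in; it is judged then, once.
Trained networks look in the newest picture that a camera, given by its name, has taken for a name from the list of things; names that differ only in an ending like _2 or _b are one class to them, and where a whole thing is asked for, a point or a joint stands for the part that bears it (a point fixed in the world has none). Each returns a list of dicts, best first, with "score" (0 to 1); they miss things now and then, are a little off and sometimes report something else, mostly with a low value. They report only what shows in the picture. A call takes as long as a camera call. They do not tell look-alikes from the thing itself.
- ctrl.look_for(camera, label): "rect" ([left, top, right, bottom] in pixels, round what is visible of it).
The state is a dict: "t": time; "qpos": joint angles; "qvel": joint speeds; "joint_torque": joint torques, N m; "ee_pos": TCP position; "orientation": TCP orientation; "ft_force": force on the tool from outside, world axes, zero at the start; "moment": the same for the moment, N m; "width": finger opening in mm; "grasp_force": force on a finger pad.
Only numpy, scipy, OpenCV 4.12 (cv2) and the standard library are available. Lean on these libraries where they do the work, as an engineer would, in place of code of your own. Each camera call takes 0.05 s, during which the arm holds its last target. There are 200 camera calls.

TASK

The grey detector box stands askew in front of a lane between two low aluminium rails: push it down the lane until its front face rests squarely against the upright aperture plate at the far end, and leave it standing there. The rails carry aligned optics, so neither the box nor the robot may touch a rail or the lenses on it. Only push the box over the table with the fingers, never grip, lift or tip it, and leave the other things on the table where they are.

Things in the scene. Friction and masses are not known exactly. Their poses are not given: they have to be found in the camera images.
- detector: loose grey box, 0.25 to 0.5 kg, 70 mm long (x), 58 wide (y), 45 high; a steel socket 12 mm across stands 12 mm up from its top. Origin: centre of its underside; +x points to the front face (round black window). It starts before the mouth of the lane, up to 35 mm off its middle line and turned up to 0.3 rad. It slides with dry friction (a few N) and stops when the push stops.
- lane: the fixed lane: origin on the table top (its floor) at the middle of the mouth, between the rails' near ends; +x runs down the lane, +y to its left, z up. 80 mm clear between the rails (y -40 to 40), 11 mm to spare each side of the box. The near face of the upright aluminium aperture plate (70 wide, 48 high, 10 thick) is at x = 160 mm; the docked box has its origin at x = 125 mm.
- rail_left: left aluminium rail, 20 mm wide, 18 mm high; given in the lane's frame (same origin and axes): it fills x 0 to 160 mm, y 40 to 60 mm. On it near the far end (x 133 to 157 mm) stands a carrier with a round lens, top 44 mm above the table, no wider than the rail and part of it.
- rail_right: right aluminium rail, mirror image of the left one (y -60 to -40 mm in the lane's frame), with the same lens; given in the lane's frame.
- mount: bystander: small mirror mount with a round foot 40 mm across and a black square head, 60 mm high; origin at the centre of its underside. Stands beside the lane, 140 mm or more from its middle line.
- holder: bystander: aluminium post holder, a 25 mm cylinder on a 38 mm foot, 50 mm high; origin at the centre of its underside. Stands beside the lane, 140 mm or more from its middle line.
- driver: bystander: screwdriver with a yellow handle, 160 mm long, lying roughly along the lane, about 200 mm to the right of its middle line; origin on its underside near the middle.
Things that resemble listed ones, but are neither listed nor needed, are in the scene too. Leave any blue, brown or red look-alike of the detector alone.

How it is judged (in metres and radians):
At the end, for the whole second after the job is handed in: the detector box stands at rest flat on the table between the rails, its front face against the aperture plate (within 4 mm), square to the lane within 0.09 rad and within 11 mm of the middle line (x of detector in the frame of lane between 0.121 and 0.129 m and y of detector in the frame of lane between -0.011 and 0.011 m and angle between the x axis of detector and the x axis of lane, either way round below 0.09 rad and height (world z) of detector below 0.004 m and angle between detector's own z axis and vertical below 0.05 rad and linear speed of detector below 0.01 m/s); the robot touches nothing.
It fails at once if the box, the robot or anything else touches a rail or its lens (contact force between any of rail_left, rail_right and anything else above 0.3 N).
It fails at once if the box is lifted or tipped (height (world z) of detector above 0.008 m or angle between detector's own z axis and vertical above 0.2 rad).
It fails at once if the box is gripped: fingers press it with more than 18 N while it is not against the aperture plate (contact force between the fingers and detector above 18 N and contact force between detector and lane below 0.5 N).
It fails at once if the mirror mount, post holder or screwdriver is moved more than 15 mm (distance of any of mount, holder, driver from where it was at the start of the episode above 0.015 m).
It also fails if it takes over 72 s, if anything falls off the work surface, if the arm or the gripper's body presses on something with over 40 N, if the wrist force passes 120 N, or if a joint passes its speed limit or range.

## Working session

There is one attempt and no reset: what is moved stays moved. The work goes in short steps, Python scripts to look and compute and a shell command to move; the robot and the scene stay as the last step left them, time stands still between calls to the robot, and variables do not carry over. Pictures are saved under pics/ and viewed, at most 10 in all, crops included, and the job is handed in when it is done.

```bash
mkdir -p pics
cat > h.py <<'E'
import numpy as np, cv2
from scipy.spatial.transform import Rotation as R
from workcell import ctrl
def ray(info,uv):
    K=np.array(info["camera_matrix"],float);D=np.array(info["distortion"],float);T=np.array(info["world_from_camera"],float)
    p=cv2.undistortPoints(np.array(uv,float).reshape(-1,1,2),K,D).reshape(-1,2)
    d=np.c_[p[:,0],-p[:,1],-np.ones(len(p))]@T[:3,:3].T
    return T[:3,3],d
def onz(info,uv,z):
    o,d=ray(info,uv);z=np.broadcast_to(np.asarray(z,float),(len(d),))
    return o+d*((z-o[2])/d[:,2])[:,None]
def proj(info,P):
    K=np.array(info["camera_matrix"],float);D=np.array(info["distortion"],float);T=np.linalg.inv(np.array(info["world_from_camera"],float))
    c=np.atleast_2d(P)@T[:3,:3].T+T[:3,3]
    return cv2.projectPoints(c*[1,-1,-1],np.zeros(3),np.zeros(3),K,D)[0].reshape(-1,2)
def snap(n,f):
    im=ctrl.get_image(n);cv2.imwrite("pics/"+f,im[:,:,::-1]);return im
E
python3 - <<'E'
from h import *
o=ctrl.get_obs();print({k:np.round(v,3).tolist() for k,v in o.items()}, ctrl.hold_point_z)
a=snap("top","top0.png");b=snap("scene","scene0.png")
for c in("top","scene"):
    print(c,np.round(ctrl.camera_info(c)["world_from_camera"],2).tolist(),np.round(ctrl.camera_info(c)["camera_matrix"],0).tolist())
    for l in("detector","lane","rail_left","mount","holder","driver"):
        print(c,l,[(np.round(r["rect"]).tolist(),round(r["score"],2)) for r in ctrl.look_for(c,l)][:4])
E
```

```text
{'t': 0.0, 'qpos': [1.259, 0.424, 1.631, -0.0, 1.089, -0.019], 'qvel': [-0.0, 0.001, 0.0, -0.001, 0.001, -0.001], 'joint_torque': [-0.001, -54.461, -27.368, 0.064, 0.023, -0.0], 'ee_pos': [180.222, 597.862, 221.902], 'orientation': [-0.458, -3.108, 0.002], 'ft_force': [0.172, 0.489, -0.143], 'moment': [-0.014, -0.055, -0.044], 'grasp_force': 0.0, 'width': 88.23} 18.700000000000003
top [[-0.01, 0.98, -0.17, 363.34], [-1.0, -0.0, 0.03, 41.68], [0.03, 0.17, 0.98, 1080.64], [0.0, 0.0, 0.0, 1.0]] [[587.0, 0.0, 329.0], [0.0, 587.0, 246.0], [0.0, 0.0, 1.0]]
top detector [([255.0, 288.0, 300.0, 330.0], 0.9), ([318.0, 334.0, 364.0, 384.0], 0.71), ([330.0, 249.0, 363.0, 290.0], 0.67), ([381.0, 303.0, 417.0, 348.0], 0.61)]
top lane [([292.0, 126.0, 360.0, 238.0], 0.94)]
top rail_left [([293.0, 156.0, 307.0, 240.0], 0.81)]
top mount [([397.0, 158.0, 420.0, 187.0], 0.97)]
top holder [([225.0, 208.0, 246.0, 227.0], 0.69)]
top driver [([432.0, 177.0, 452.0, 263.0], 0.9)]
scene [[-0.47, -0.73, 0.49, 964.05], [0.88, -0.38, 0.28, 261.26], [-0.02, 0.57, 0.82, 745.57], [0.0, 0.0, 0.0, 1.0]] [[513.0, 0.0, 321.0], [0.0, 513.0, 240.0], [0.0, 0.0, 1.0]]
scene detector [([285.0, 191.0, 333.0, 246.0], 0.93), ([264.0, 141.0, 314.0, 190.0], 0.92), ([365.0, 190.0, 416.0, 247.0], 0.84), ([334.0, 142.0, 369.0, 185.0], 0.73)]
scene lane [([227.0, 245.0, 336.0, 376.0], 0.7)]
scene rail_left [([289.0, 265.0, 337.0, 358.0], 0.64)]
scene mount [([175.0, 258.0, 206.0, 290.0], 0.62)]
scene holder [([376.0, 299.0, 401.0, 332.0], 0.77)]
scene driver [([178.0, 189.0, 223.0, 254.0], 0.66)]
```

View pics/top0.png

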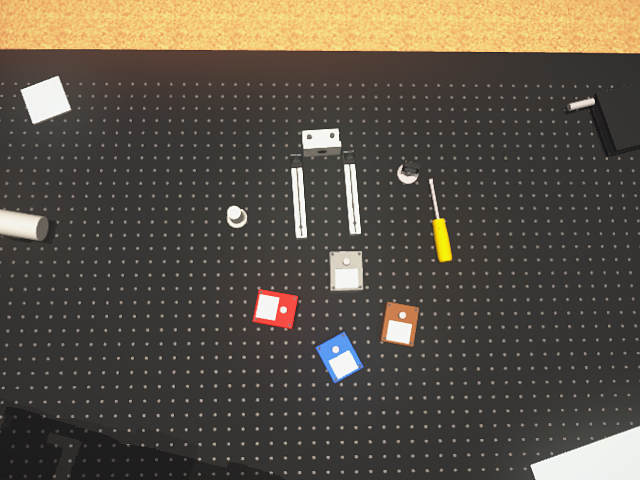

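View pics/scene0.png

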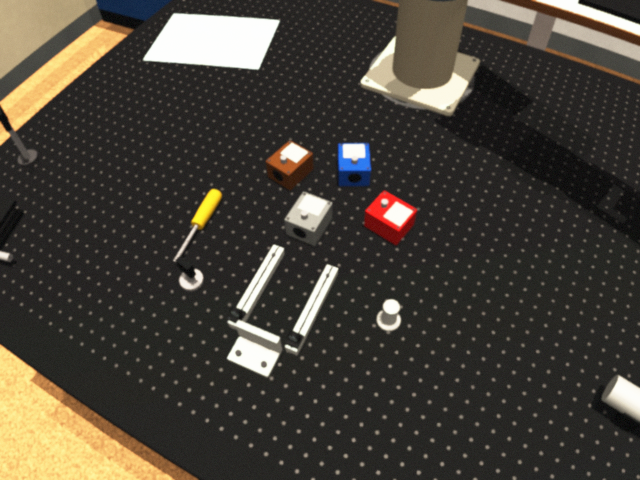

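The top view shows the grey box at (346,271), its socket end facing the lane. The lane mouth is at about (328,236), with rails at columns 300 and 353 and the plate at (321,150). The red, blue and brown look-alikes are behind the box.

Run:
```python
from h import *
im=cv2.imread("pics/top0.png");I=ctrl.camera_info("top")
def blob(x0,y0,x1,y1,th,z,name):
    g=im[y0:y1,x0:x1].min(2);m=(g>th).astype(np.uint8)
    c=max(cv2.findContours(m,cv2.RETR_EXTERNAL,cv2.CHAIN_APPROX_NONE)[0],key=cv2.contourArea)
    p=cv2.boxPoints(cv2.minAreaRect(c))+[x0,y0];w=onz(I,p,z)[:,:2]
    print(name,np.round(p).tolist(),np.round(w).tolist(),"c",np.round(w.mean(0),1),"sides",np.round(np.linalg.norm(w-np.roll(w,-1,0),axis=1),1),
      "ang",[round(float(np.arctan2(*(w[(i+1)%4]-w[i])[::-1])),3) for i in range(4)])
blob(285,165,312,242,120,18,"left");blob(340,162,366,240,120,18,"right")
blob(325,246,368,295,100,45,"box");blob(298,125,345,152,140,48,"plate?")
print("socket",onz(I,[[346.5,261.5]],57))
for c,l in(("mount",[408,174]),("holder",[236,217]),("driver",[441,230])):print(c,onz(I,[l],10))
print("red/blue/brown",onz(I,[[275,309],[340,357],[400,325]],45).round())
W=ctrl.camera_info("wrist");T=np.array(W["world_from_camera"]);o=ctrl.get_obs()
Rt=R.from_rotvec(o["orientation"]).as_matrix();print("Rtool",Rt.round(2).tolist());print("cam in tool",(Rt.T@(T[:3,3]-o["ee_pos"])).round(1),(Rt.T@T[:3,:3]).round(2).tolist(),np.round(W["camera_matrix"]).tolist())
```

```text
left [[290.0, 168.0], [302.0, 167.0], [307.0, 237.0], [295.0, 238.0]] [[699.0, 78.0], [701.0, 57.0], [567.0, 48.0], [565.0, 69.0]] c [633.   62.8] sides [ 21.5 134.6  21.1 134.5] ang [-1.499, -3.077, 1.637, 0.068]
right [[343.0, 164.0], [355.0, 163.0], [361.0, 233.0], [349.0, 234.0]] [[706.0, -22.0], [708.0, -43.0], [573.0, -52.0], [571.0, -31.0]] c [639.7 -36.8] sides [ 21.5 135.2  21.1 135.1] ang [-1.484, -3.079, 1.651, 0.066]
box [[329.0, 251.0], [362.0, 251.0], [362.0, 290.0], [329.0, 290.0]] [[536.0, 8.0], [535.0, -51.0], [465.0, -50.0], [466.0, 9.0]] c [500.4 -21. ] sides [59.2 70.1 58.5 69.9] ang [-1.576, 3.122, 1.564, -0.01]
plate? [[301.0, 130.0], [339.0, 128.0], [340.0, 146.0], [302.0, 149.0]] [[762.0, 57.0], [766.0, -13.0], [731.0, -15.0], [726.0, 55.0]] c [746.2  21.1] sides [70.4 35.7 70.  35.6] ang [-1.503, -3.095, 1.637, 0.058]
socket [[514.64597589 -22.27265962  57.        ]]
mount [[ 689.14023625 -144.92578687   10.        ]]
holder [[606.34647595 179.33138096  10.        ]]
driver [[ 580.25212141 -203.42677884   10.        ]]
red/blue/brown [[ 433.  104.   45.]
 [ 349.   -9.   45.]
 [ 403. -115.   45.]]
Rtool [[-0.96, 0.29, 0.0], [0.29, 0.96, 0.0], [-0.0, 0.0, -1.0]]
cam in tool [  66.2   -0.2 -162.3] [[-0.0, 0.97, 0.24], [1.0, 0.0, -0.0], [-0.0, 0.24, -0.97]] [[333.0, 0.0, 316.0], [0.0, 333.0, 238.0], [0.0, 0.0, 1.0]]
```

```bash
cat >> h.py <<'E'
def shift(p,yaw):
    "tool shift/turn from the measured pose to TCP p pointing down with tool x at yaw"
    o=ctrl.get_obs();Rt=R.from_rotvec(o["orientation"])
    tgt=R.from_matrix(np.array([[np.cos(yaw),np.sin(yaw),0],[np.sin(yaw),-np.cos(yaw),0],[0,0,-1]]))
    print("t",round(o["t"],2),"at",o["ee_pos"].__class__ and np.round(o["ee_pos"],1),"F",np.round(o["ft_force"],1),
     "translation",Rt.inv().apply(np.array(p)-o["ee_pos"]).round(1).tolist(),"angular",(Rt.inv()*tgt).as_rotvec().round(3).tolist())
E
python3 -c "
from h import *
shift([500,-90,160],1.638)"
```

```text
t 0.7 at [180.4 598.4 222.7] F [-0.1  0.9  0.3] translation [-504.7, -566.9, 62.7] angular [0.0, -0.0, 1.211]
```

```bash
python3 -m creep '[{"translation":[-40,-45,5],"angular":[0,0,0.1],"jaw":0.3},{"translation":[-80,-90,10],"angular":[0,0,0.2],"jaw":0.3},{"translation":[-120,-135,15],"angular":[0,0,0.35],"jaw":0.3},{"translation":[-160,-180,20],"angular":[0,0,0.5],"jaw":0.3},{"translation":[-200,-225,25],"angular":[0,0,0.65],"jaw":0.3},{"translation":[-240,-270,30],"angular":[0,0,0.8],"jaw":0.3},{"translation":[-280,-315,35],"angular":[0,0,0.95],"jaw":0.3},{"translation":[-320,-360,40],"angular":[0,0,1.1],"jaw":0.3}]'; python3 -c "
from h import *
shift([500,-90,160],1.638)"
```

```text
t: 1.7
ee_pos: [383.7, 159.7, 183.0]
orientation: [2.02, 2.405, 0.002]
ft_force: [1.3, 0.3, -0.3]
width: 26.6
grasp_force: 0.0
t 1.7 at [383.7 159.7 183. ] F [ 1.3  0.3 -0.3] translation [-266.0, 71.5, 23.0] angular [0.001, -0.0, 0.106]
```

```bash
python3 -m creep '[{"translation":[-45,12,4],"angular":[0,0,0.02],"jaw":0.3},{"translation":[-90,24,8],"angular":[0,0,0.04],"jaw":0.3},{"translation":[-135,36,12],"angular":[0,0,0.06],"jaw":0.3},{"translation":[-180,48,16],"angular":[0,0,0.08],"jaw":0.3},{"translation":[-225,60,20],"angular":[0,0,0.1],"jaw":0.3},{"translation":[-266,71.5,23],"angular":[0,0,0.106],"jaw":0.3},{"translation":[-266,71.5,23],"angular":[0,0,0.106],"jaw":0.3},{"translation":[-266,71.5,23],"angular":[0,0,0.106],"jaw":0.3}]'; python3 -c "
from h import *
o=ctrl.get_obs();I=ctrl.camera_info('wrist');im=snap('wrist','w1.png')
import pickle;pickle.dump(I,open('w1.pkl','wb'))"
```

```text
t: 2.7
ee_pos: [499.7, -87.4, 159.5]
orientation: [-2.14, -2.299, 0.0]
ft_force: [0.0, 0.3, -0.2]
width: 26.5
grasp_force: 0.0
```

View pics/w1.png

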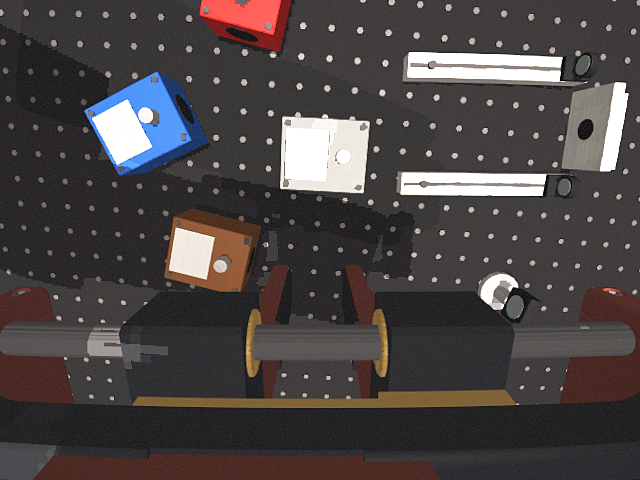

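The wrist view shows the grey box top at (281–369, 117–193), rails starting at columns 405 and 400, the plate at (595,128) and the fingers at the bottom, short of the box.

```bash
cat >> h.py <<'E'
def rect(im,I,x0,y0,x1,y1,th,z,name):
    m=(im[y0:y1,x0:x1].min(2)>th).astype(np.uint8)
    m=cv2.morphologyEx(m,cv2.MORPH_OPEN,np.ones((5,5),np.uint8))
    c=max(cv2.findContours(m,cv2.RETR_EXTERNAL,cv2.CHAIN_APPROX_NONE)[0],key=cv2.contourArea).reshape(-1,2)+[x0,y0]
    w=onz(I,c,z)[:,:2].astype(np.float32);(cx,cy),(a,b),_=r=cv2.minAreaRect(w);p=cv2.boxPoints(r)
    e=max((p[1]-p[0],p[2]-p[1]),key=np.linalg.norm);e=e*np.sign(e[0])
    print(name,"c",round(cx,1),round(cy,1),"sides",round(a,1),round(b,1),"yaw",round(float(np.arctan2(e[1],e[0])),3));return p,c
E
python3 - <<'E'
from h import *
import pickle;I=pickle.load(open('w1.pkl','rb'));im=cv2.imread('pics/w1.png')
for th in(110,150):
  p,c=rect(im,I,265,100,390,210,th,45,"box");print(cv2.boundingRect(c))
  print(rect(im,I,385,40,570,100,th,18,"left")[0].round(1).tolist());print(rect(im,I,385,160,550,210,th,18,"right")[0].round(1).tolist())
print("plate face",onz(I,[[571,86],[563,168]],48).round(1))
E
```

```text
box c 500.6 -20.6 sides 69.5 59.9 yaw 0.017
(280, 114, 90, 79)
left c 631.5 61.5 sides 137.6 23.3 yaw 0.065
[[562.2000122070312, 68.69999694824219], [563.7000122070312, 45.5], [700.9000244140625, 54.400001525878906], [699.4000244140625, 77.5999984741211]]
right c 639.7 -36.5 sides 134.6 20.8 yaw 0.077
[[571.7999877929688, -31.299999237060547], [573.4000244140625, -52.099998474121094], [707.5999755859375, -41.70000076293945], [706.0, -21.0]]
box c 500.6 -20.7 sides 69.4 59.4 yaw 0.02
(281, 117, 88, 76)
left c 633.3 57.3 sides 134.3 9.3 yaw 0.069
[[565.9000244140625, 57.29999923706055], [566.5999755859375, 48.0], [700.5999755859375, 57.20000076293945], [699.9000244140625, 66.5]]
right c 639.4 -31.3 sides 134.4 9.3 yaw 0.065
[[572.0, -31.0], [572.5999755859375, -40.29999923706055], [706.7999877929688, -31.600000381469727], [706.2000122070312, -22.399999618530273]]
plate face [[691.   47.2  48. ]
 [699.  -16.2  48. ]]
```

```bash
python3 -c "
from h import *
shift([504.1,-81.3,10],1.638)"
```

```text
t 2.75 at [499.6 -87.  159.6] F [ 0.3  0.6 -0.1] translation [5.3, 5.0, 149.6] angular [-0.001, -0.0, 0.005]
```

```bash
python3 -m creep '[{"translation":[5,5,30],"angular":[0,0,0.005],"jaw":0.3},{"translation":[5,5,60],"angular":[0,0,0.005],"jaw":0.3},{"translation":[5,5,90],"angular":[0,0,0.005],"jaw":0.3},{"translation":[5,5,115],"angular":[0,0,0.005],"jaw":0.3},{"translation":[5,5,135],"angular":[0,0,0.005],"jaw":0.3},{"translation":[5,5,149],"angular":[0,0,0.005],"jaw":0.3},{"translation":[5,5,149],"angular":[0,0,0.005],"jaw":0.3},{"translation":[5,5,149],"angular":[0,0,0.005],"jaw":0.3}]'; python3 -c "
from h import *
shift([501.0,-35.4,10],1.638)"
```

```text
t: 3.75
ee_pos: [505.3, -82.2, 11.3]
orientation: [2.145, 2.295, 0.001]
ft_force: [-0.8, 1.2, 0.8]
width: 26.4
grasp_force: 0.0
t 3.75 at [505.3 -82.2  11.3] F [-0.8  1.2  0.8] translation [47.0, -1.2, 1.3] angular [0.001, 0.0, 0.0]
```

```bash
python3 -m creep '[{"translation":[7,0,1],"angular":[0,0,0],"jaw":0.3},{"translation":[14,0,1],"angular":[0,0,0],"jaw":0.3},{"translation":[19,-1,1],"angular":[0,0,0],"jaw":0.3},{"translation":[24,-1,1],"angular":[0,0,0],"jaw":0.3},{"translation":[29,-1,1],"angular":[0,0,0],"jaw":0.3},{"translation":[34,-1,1],"angular":[0,0,0],"jaw":0.3},{"translation":[38,-1,1],"angular":[0,0,0],"jaw":0.3},{"translation":[38,-1,1],"angular":[0,0,0],"jaw":0.3}]'
python3 - <<'E'
from h import *
shift([501.0,-35.4,10],1.638)
I=ctrl.camera_info('top');im=snap('top','top1.png');print(rect(im,I,322,240,372,300,100,45,"box")[0].round(1).tolist())
I=ctrl.camera_info('wrist');im=snap('wrist','w2.png')
E
```

```text
t: 4.75
ee_pos: [501.0, -44.1, 9.5]
orientation: [-2.145, -2.294, 0.0]
ft_force: [0.2, 0.3, 0.3]
width: 26.2
grasp_force: 0.0
t 4.75 at [501.  -44.1   9.5] F [0.2 0.3 0.3] translation [8.7, 0.6, -0.5] angular [-0.001, -0.0, 0.0]
box c 485.2 -37.8 sides 56.8 72.4 yaw -0.022
[[448.3999938964844, -65.4000015258789], [520.7000122070312, -67.0], [522.0, -10.300000190734863], [449.6000061035156, -8.600000381469727]]
```

View pics/w2.png

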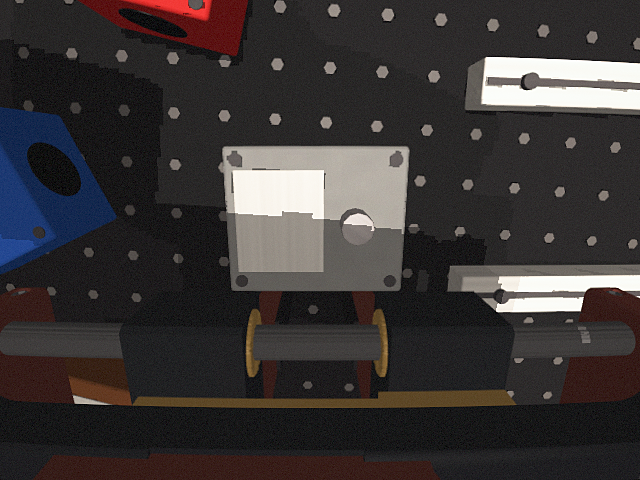

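The box's top shows at (223,147), (409,146), (401,291) and (231,291). It sits square to the pusher, and both fingers are on its right side.

```bash
cat >> h.py <<'E'
L0=np.array([569.2,8.3]);LY=0.067
def lane(P):
    c,s=np.cos(LY),np.sin(LY);return (np.atleast_2d(P)[:,:2]-L0)@np.array([[c,-s],[s,c]])
def world(x,y,z):
    c,s=np.cos(LY),np.sin(LY);return [L0[0]+c*x-s*y,L0[1]+s*x+c*y,z]
E
python3 - <<'E'
from h import *
I=ctrl.camera_info('wrist')
print("corners",lane(onz(I,[[223,147],[409,146],[401,291],[231,291]],45)).round(1).tolist())
print("rails' inner near ends",lane(onz(I,[[484,103],[467,109]],[18,0])).round(1).tolist(),lane(onz(I,[[450,266],[454,290]],18)).round(1).tolist())
print("tcp",lane([ctrl.get_obs()['ee_pos']]).round(1))
shift(world(-71,-39,10),1.638)
E
```

```text
corners [[-106.3, 21.0], [-37.5, 21.3], [-36.9, -36.2], [-106.8, -36.3]]
rails' inner near ends [[2.0, 40.7], [2.4, 40.4]] [[-6.2, -34.7], [-2.9, -47.4]]
tcp [[-71.7 -47.9]]
t 4.85 at [500.9 -44.3   9.4] F [-0.2  0.3  0.7] translation [8.9, 0.7, -0.6] angular [-0.001, -0.0, -0.0]
```

```bash
python3 -m creep '[{"translation":[2,0,0],"angular":[0,0,0],"jaw":0.3},{"translation":[4,0,0],"angular":[0,0,0],"jaw":0.3},{"translation":[6,0,0],"angular":[0,0,0],"jaw":0.3},{"translation":[7.5,0,0],"angular":[0,0,0],"jaw":0.3},{"translation":[7.5,0,0],"angular":[0,0,0],"jaw":0.3},{"translation":[4,0,0],"angular":[0,0,0],"jaw":0.3},{"translation":[-5,0,0],"angular":[0,0,0],"jaw":0.3},{"translation":[-15,0,0],"angular":[0,0,0],"jaw":0.3}]'
python3 - <<'E'
from h import *
I=ctrl.camera_info('wrist');im=snap('wrist','w3.png')
print(rect(im,I,180,80,440,288,55,45,"box")[0].round(1).tolist())
shift(world(-150,0,120),LY+np.pi)
E
```

```text
t: 5.85
ee_pos: [502.5, -60.3, 9.7]
orientation: [2.146, 2.294, 0.0]
ft_force: [1.2, 0.4, 0.0]
width: 26.0
grasp_force: 0.0
box c 496.2 2.8 sides 72.5 57.7 yaw 0.066
[[458.1000061035156, 29.100000381469727], [462.0, -28.399999618530273], [534.2999877929688, -23.600000381469727], [530.5, 33.900001525878906]]
t 5.9 at [502.8 -61.2   9.8] F [ 0.5 -0.8  0.8] translation [64.8, -79.0, -110.3] angular [0.0, 0.001, -1.571]
```

View pics/w3.png

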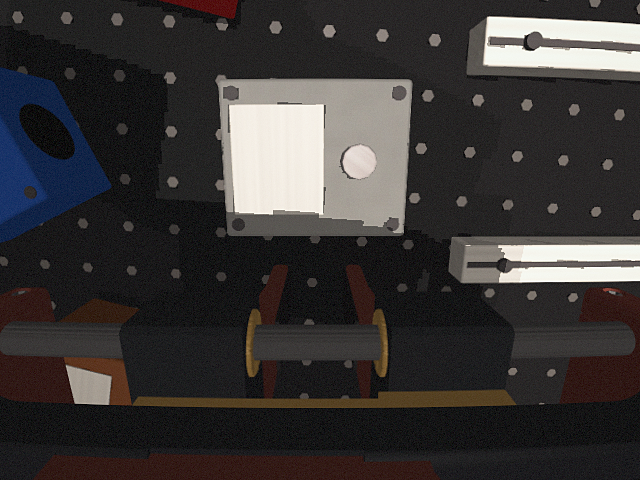

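The box is now square and near the middle line, with clear table between it and the blue look-alike, whose corner is at (110,185).

Run:
```python
from h import *
I=ctrl.camera_info('wrist')
print("blue corner z45/z0",lane(onz(I,[[110,185],[110,185]],[45,0])).round(1).tolist())
print("inner top edges left(485,74),right(452,238)",lane(onz(I,[[485,68],[600,73],[452,238],[630,238]],18)).round(1).tolist())
print("box",lane(onz(I,[[219,81],[412,80],[404,236],[227,235]],45)).round(1).tolist())
```

```text
blue corner z45/z0 [[-150.6, -9.7], [-178.8, -13.6]]
inner top edges left(485,74),right(452,238) [[2.0, 38.1], [54.8, 37.7], [-5.8, -37.7], [85.5, -37.8]]
box [[-105.7, 26.9], [-36.9, 27.2], [-36.4, -30.0], [-106.3, -29.6]]
```

```bash
python3 -m creep '[{"translation":[-5,0,-30],"angular":[0,0,0],"jaw":0.3},{"translation":[-5,0,-70],"angular":[0,0,0],"jaw":0.3},{"translation":[-5,0,-110],"angular":[0,0,0],"jaw":0.3},{"translation":[10,-20,-110],"angular":[0,0,-0.18],"jaw":0.3},{"translation":[25,-40,-110],"angular":[0,0,-0.36],"jaw":0.3},{"translation":[40,-50,-110],"angular":[0,0,-0.54],"jaw":0.3},{"translation":[55,-55,-110],"angular":[0,0,-0.72],"jaw":0.3},{"translation":[65,-58,-110],"angular":[0,0,-0.9],"jaw":0.3}]'; python3 -c "
from h import *
shift(world(-131,0,120),LY+np.pi)"
```

```text
t: 6.9
ee_pos: [439.8, 1.5, 119.8]
orientation: [-0.926, -3.002, -0.0]
ft_force: [-0.5, -0.0, -1.1]
width: 26.3
grasp_force: 0.0
t 6.9 at [439.8   1.5 119.8] F [-0.5 -0.  -1.1] translation [-0.1, -2.4, -0.2] angular [0.0, -0.0, -0.665]
```

```bash
python3 -m creep '[{"translation":[0,-1,0],"angular":[0,0,-0.17],"jaw":0.3},{"translation":[0,-2,0],"angular":[0,0,-0.34],"jaw":0.3},{"translation":[0,-2.5,0],"angular":[0,0,-0.5],"jaw":0.3},{"translation":[0,-2.5,0],"angular":[0,0,-0.665],"jaw":0.3},{"translation":[0,-2.5,0],"angular":[0,0,-0.665],"jaw":0.3},{"translation":[0,-2.5,0],"angular":[0,0,-0.665],"jaw":0.3},{"translation":[0,-2.5,0],"angular":[0,0,-0.665],"jaw":0.3},{"translation":[0,-2.5,0],"angular":[0,0,-0.665],"jaw":0.3}]'
python3 - <<'E'
from h import *
shift(world(-130,0,10),LY+np.pi)
print(lane([ctrl.get_obs()['ee_pos']]))
E
```

```text
t: 7.9
ee_pos: [438.7, -0.6, 119.7]
orientation: [0.095, -3.14, -0.0]
ft_force: [-0.6, 0.6, 0.4]
width: 26.3
grasp_force: 0.0
t 7.9 at [438.7  -0.6 119.7] F [-0.6  0.6  0.4] translation [-0.8, 0.2, 109.7] angular [0.0, -0.0, -0.007]
[[-130.76494056   -0.18234655]]
```

```bash
python3 -m creep '[{"translation":[-1,0,25],"angular":[0,0,-0.007],"jaw":0.3},{"translation":[-1,0,50],"angular":[0,0,-0.007],"jaw":0.3},{"translation":[-1,0,75],"angular":[0,0,-0.007],"jaw":0.3},{"translation":[-1,0,95],"angular":[0,0,-0.007],"jaw":0.3},{"translation":[-1,0,105],"angular":[0,0,-0.007],"jaw":0.3},{"translation":[-1,0,109],"angular":[0,0,-0.007],"jaw":0.3},{"translation":[-1,0,109],"angular":[0,0,-0.007],"jaw":0.3},{"translation":[-1,0,109],"angular":[0,0,-0.007],"jaw":0.3}]'; python3 -c "
from h import *
o=ctrl.get_obs();print(lane([o['ee_pos']]));shift(world(-60,0,10),LY+np.pi)"
```

```text
t: 8.9
ee_pos: [440.2, -0.6, 11.2]
orientation: [-0.107, 3.139, -0.0]
ft_force: [0.5, -0.3, -0.4]
width: 26.3
grasp_force: 0.0
[[-129.30055496   -0.2455182 ]]
t 8.9 at [440.2  -0.6  11.2] F [ 0.5 -0.3 -0.4] translation [-69.3, 0.2, 1.3] angular [-0.0, 0.001, 0.001]
```

```bash
python3 -m creep '[{"translation":[-5,0,1],"angular":[0,0,0],"jaw":0.3},{"translation":[-10,0,1],"angular":[0,0,0],"jaw":0.3},{"translation":[-16,0,1],"angular":[0,0,0],"jaw":0.3},{"translation":[-22,0,1],"angular":[0,0,0],"jaw":0.3},{"translation":[-28,0,1],"angular":[0,0,0],"jaw":0.3},{"translation":[-34,0,1],"angular":[0,0,0],"jaw":0.3},{"translation":[-38,0,1],"angular":[0,0,0],"jaw":0.3},{"translation":[-38,0,1],"angular":[0,0,0],"jaw":0.3}]'
python3 - <<'E'
from h import *
print(lane([ctrl.get_obs()['ee_pos']]));I=ctrl.camera_info('top');im=snap('top','top2.png')
cv2.imwrite('pics/top2c.png',cv2.resize(im[120:320,260:400,::-1],None,fx=3,fy=3,interpolation=cv2.INTER_CUBIC))
im=snap('wrist','w4.png')
E
```

```text
t: 9.9
ee_pos: [478.7, 2.0, 9.7]
orientation: [-0.107, 3.138, -0.0]
ft_force: [0.5, 0.7, 1.5]
width: 26.7
grasp_force: 0.0
[[-90.74043401  -0.21697911]]
```

View pics/w4.png

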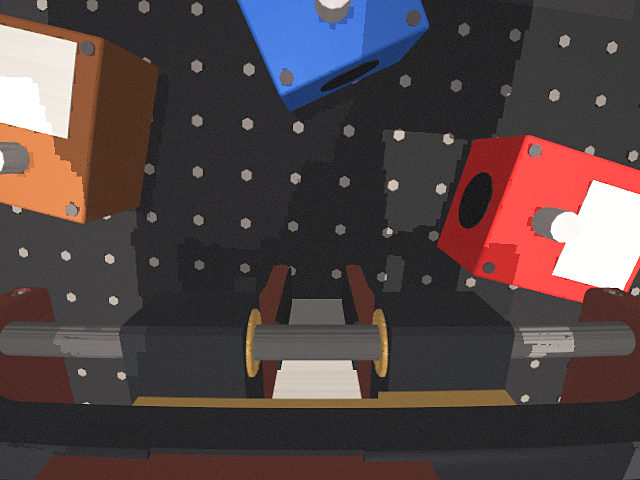

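The wrist camera looks backwards here; only the look-alikes and a strip of the box between the fingers are visible. I'll use the top view instead.

View pics/top2c.png

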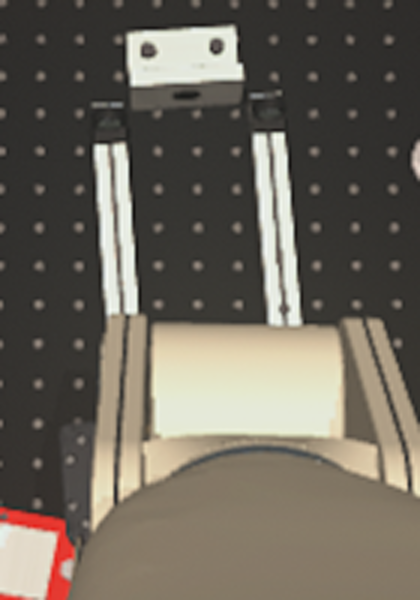

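The arm hides the box in the top view. I'll check the expected outline in the scene camera, which faces the lane.

```bash
cat >> h.py <<'E'
def overlay(im,I,x,y,yaw,f,crop,k=4):
    x0,y0,x1,y1=crop;b=cv2.resize(im[y0:y1,x0:x1,::-1],None,fx=k,fy=k,interpolation=cv2.INTER_CUBIC)
    def draw(P,col):
        q=((proj(I,P)-[x0,y0]+.5)*k).round().astype(int);cv2.polylines(b,[q.reshape(-1,1,2)],True,col,1)
    c,s=np.cos(yaw),np.sin(yaw)
    for z in(0,45):draw([world(x+c*a-s*d,y+s*a+c*d,z) for a,d in((-35,-29),(35,-29),(35,29),(-35,29))],(0,255,0))
    for a in(1,-1):draw([world(0,a*40,18),world(160,a*40,18),world(160,a*60,18),world(0,a*60,18)],(0,0,255))
    cv2.imwrite("pics/"+f,b)
E
python3 - <<'E'
from h import *
I=ctrl.camera_info('scene');im=snap('scene','s2.png')
t=lane([ctrl.get_obs()['ee_pos']])[0]
overlay(im,I,t[0]+11+35,-1,0,'s2o.png',(205,170,355,380),k=2.8)
E
```

```text
(no output)
```

View pics/s2o.png

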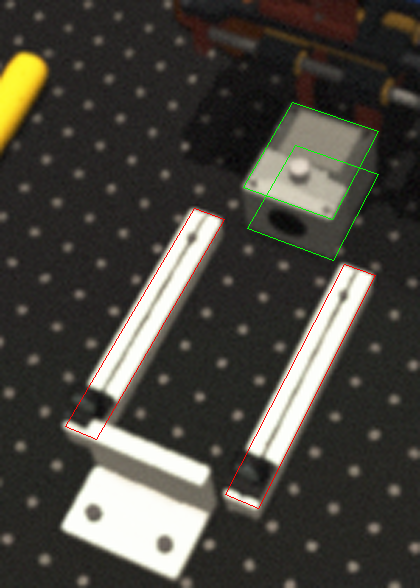

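The overlay fits: the box is square at about x = -45 and y = -1. Next I push into the lane.

```bash
python3 -m creep '[{"translation":[-4,0,0],"angular":[0,0,0],"jaw":0.3},{"translation":[-12,0,0],"angular":[0,0,0],"jaw":0.3},{"translation":[-20,0,0],"angular":[0,0,0],"jaw":0.3},{"translation":[-28,0,0],"angular":[0,0,0],"jaw":0.3},{"translation":[-36,0,0],"angular":[0,0,0],"jaw":0.3},{"translation":[-44,0,0],"angular":[0,0,0],"jaw":0.3},{"translation":[-52,0,0],"angular":[0,0,0],"jaw":0.3},{"translation":[-58,0,0],"angular":[0,0,0],"jaw":0.3}]'; python3 -m creep '[{"translation":[-3,0,0],"angular":[0,0,0],"jaw":0.3},{"translation":[-7,0,0],"angular":[0,0,0],"jaw":0.3},{"translation":[-13,0,0],"angular":[0,0,0],"jaw":0.3},{"translation":[-20,0,0],"angular":[0,0,0],"jaw":0.3},{"translation":[-27,0,0],"angular":[0,0,0],"jaw":0.3},{"translation":[-34,0,0],"angular":[0,0,0],"jaw":0.3},{"translation":[-39,0,0],"angular":[0,0,0],"jaw":0.3},{"translation":[-40,0,0],"angular":[0,0,0],"jaw":0.3}]'
python3 - <<'E'
from h import *
I=ctrl.camera_info('scene');im=snap('scene','s3.png')
t=lane([ctrl.get_obs()['ee_pos']])[0];print(t)
shift(world(79,0,10),LY+np.pi)
overlay(im,I,t[0]+11+35,-1,0,'s3o.png',(205,220,355,380),k=3.6)
E
```

```text
t: 11.05
ee_pos: [536.1, 6.0, 9.7]
orientation: [0.107, -3.14, 0.0]
ft_force: [-3.6, -0.1, 1.6]
width: 26.5
grasp_force: 1.6
t: 12.05
ee_pos: [575.9, 8.7, 9.7]
orientation: [-0.107, 3.139, -0.0]
ft_force: [-2.4, -1.0, 1.4]
width: 26.4
grasp_force: 1.3
[ 6.72111039 -0.08049854]
t 12.1 at [575.9   8.7   9.7] F [-0.6 -0.  -0. ] translation [-72.3, -0.0, -0.2] angular [-0.0, 0.001, 0.001]
```

View pics/s3o.png

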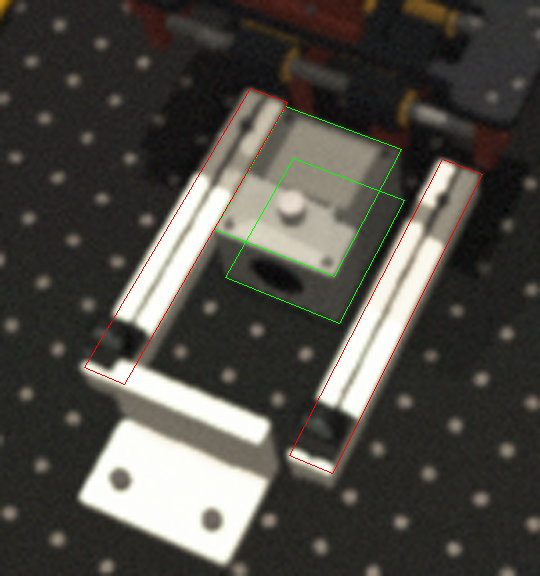

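Box centred and square at x ≈ 53; continuing.

```bash
python3 -m creep '[{"translation":[-4,0,0],"angular":[0,0,0],"jaw":0.3},{"translation":[-12,0,0],"angular":[0,0,0],"jaw":0.3},{"translation":[-21,0,0],"angular":[0,0,0],"jaw":0.3},{"translation":[-30,0,0],"angular":[0,0,0],"jaw":0.3},{"translation":[-39,0,0],"angular":[0,0,0],"jaw":0.3},{"translation":[-48,0,0],"angular":[0,0,0],"jaw":0.3},{"translation":[-56,0,0],"angular":[0,0,0],"jaw":0.3},{"translation":[-62,0,0],"angular":[0,0,0],"jaw":0.3}]'; python3 -m creep '[{"translation":[-0.5,0,0],"angular":[0,0,0],"jaw":0.3},{"translation":[-1,0,0],"angular":[0,0,0],"jaw":0.3},{"translation":[-2,0,0],"angular":[0,0,0],"jaw":0.3},{"translation":[-3,0,0],"angular":[0,0,0],"jaw":0.3},{"translation":[-4,0,0],"angular":[0,0,0],"jaw":0.3},{"translation":[-5,0,0],"angular":[0,0,0],"jaw":0.3},{"translation":[-6,0,0],"angular":[0,0,0],"jaw":0.3},{"translation":[-7,0,0],"angular":[0,0,0],"jaw":0.3}]'
python3 - <<'E'
from h import *
shift(world(79,0,10),LY+np.pi);print(lane([ctrl.get_obs()['ee_pos']]))
E
```

```text
t: 13.1
ee_pos: [637.8, 13.0, 9.7]
orientation: [0.107, -3.14, -0.0]
ft_force: [-2.7, 0.2, 1.5]
width: 26.5
grasp_force: 1.4
t: 14.1
ee_pos: [644.3, 13.4, 9.7]
orientation: [0.107, -3.14, 0.0]
ft_force: [-2.7, 0.2, 2.0]
width: 26.2
grasp_force: 1.7
t 14.1 at [644.3  13.4   9.7] F [-2.7  0.2  2. ] translation [-3.7, -0.1, -0.3] angular [-0.0, -0.0, 0.001]
[[7.52657579e+01 5.69685234e-02]]
```

```bash
python3 -m creep '[{"translation":[-0.5,0,0],"angular":[0,0,0],"jaw":0.3},{"translation":[-1,0,0],"angular":[0,0,0],"jaw":0.3},{"translation":[-1.5,0,0],"angular":[0,0,0],"jaw":0.3},{"translation":[-2,0,0],"angular":[0,0,0],"jaw":0.3},{"translation":[-2.5,0,0],"angular":[0,0,0],"jaw":0.3},{"translation":[-3,0,0],"angular":[0,0,0],"jaw":0.3},{"translation":[-3,0,0],"angular":[0,0,0],"jaw":0.3},{"translation":[-3,0,0],"angular":[0,0,0],"jaw":0.3}]'
```

```text
t: 15.1
ee_pos: [647.4, 13.6, 9.7]
orientation: [-0.107, 3.139, -0.0]
ft_force: [-1.5, -0.3, 1.2]
width: 26.2
grasp_force: 1.2
```

```bash
python3 -m creep '[{"translation":[-0.5,0,0],"angular":[0,0,0],"jaw":0.3},{"translation":[-1,0,0],"angular":[0,0,0],"jaw":0.3},{"translation":[-1.5,0,0],"angular":[0,0,0],"jaw":0.3},{"translation":[-2,0,0],"angular":[0,0,0],"jaw":0.3},{"translation":[-2.5,0,0],"angular":[0,0,0],"jaw":0.3},{"translation":[-3,0,0],"angular":[0,0,0],"jaw":0.3},{"translation":[-3,0,0],"angular":[0,0,0],"jaw":0.3},{"translation":[-3,0,0],"angular":[0,0,0],"jaw":0.3}]'
```

```text
t: 16.1
ee_pos: [648.2, 13.7, 9.5]
orientation: [0.107, -3.136, 0.0]
ft_force: [-9.1, -1.0, 6.8]
width: 26.2
grasp_force: 4.7
```

Contact with the plate: the force rose and the tool stalled at the expected x of 79. Now I back off straight.

```bash
python3 -m creep '[{"translation":[1,0,0],"angular":[0,0,0],"jaw":0.3},{"translation":[3,0,0],"angular":[0,0,0],"jaw":0.3},{"translation":[8,0,0],"angular":[0,0,0],"jaw":0.3},{"translation":[18,0,0],"angular":[0,0,0],"jaw":0.3},{"translation":[30,0,0],"angular":[0,0,0],"jaw":0.3},{"translation":[40,0,-10],"angular":[0,0,0],"jaw":0.3},{"translation":[40,0,-50],"angular":[0,0,0],"jaw":0.3},{"translation":[40,0,-100],"angular":[0,0,0],"jaw":0.3}]' && python3 -m creep '[{"translation":[40,0,-50],"angular":[0,0,0],"jaw":0.3},{"translation":[90,0,-80],"angular":[0,0,0],"jaw":0.3},{"translation":[150,0,-80],"angular":[0,0,0],"jaw":0.3},{"translation":[200,0,-80],"angular":[0,0,0],"jaw":0.3},{"translation":[200,0,-80],"angular":[0,0,0],"jaw":0.3},{"translation":[200,0,-80],"angular":[0,0,0],"jaw":0.3},{"translation":[200,0,-80],"angular":[0,0,0],"jaw":0.3},{"translation":[200,0,-80],"angular":[0,0,0],"jaw":0.3}]'
python3 - <<'E'
from h import *
I=ctrl.camera_info('top');im=snap('top','top3.png')
p,c=rect(im,I,309,149,343,210,100,45,"box");print(lane([p.mean(0)]).round(1),lane(p).round(1).tolist())
overlay(im,I,125,0,0,'top3o.png',(270,115,390,265),k=4)
E
```

```text
t: 17.1
ee_pos: [609.0, 11.0, 110.4]
orientation: [0.107, -3.138, -0.0]
ft_force: [0.3, -0.6, 1.1]
width: 26.2
grasp_force: 0.0
t: 18.1
ee_pos: [411.7, -2.5, 189.6]
orientation: [-0.107, 3.14, -0.0]
ft_force: [0.3, 0.1, -0.4]
width: 26.3
grasp_force: 0.0
box c 693.0 14.9 sides 56.8 66.9 yaw -0.001
[[124.   -1.8]] [[88.7, -27.8], [155.4, -32.4], [159.3, 24.3], [92.6, 28.9]]
```

View pics/top3o.png

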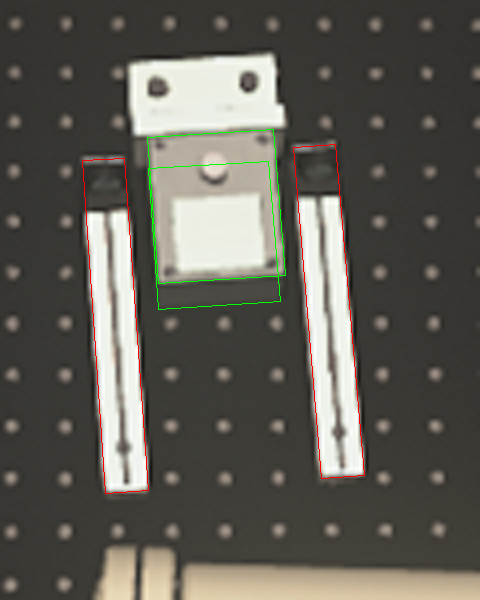

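The box's top lies on the predicted docked outline: front face against the plate, square and centred, with the rails clear. The robot is well away, so I'm handing in.

```bash
python3 -c "
from workcell import ctrl
print(ctrl.close_job())"
```

```text
the job is handed in; nothing more can be done
None
```

The detector box was pushed down the lane and stands squarely against the aperture plate, about 1 mm off the middle line in the last top view; the job is handed in, but no verdict came back.

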